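# Turn the wrongly loaded cassette round in the slide-in reader

## Task

The white test cassette in the two-slot reader was loaded the wrong way round, with its blue end sticking out. Draw it right out of its sloping slot, turn it end for end and slide it gently back into the same slot blue end first until you feel it meet the contact block inside, then push about 6 mm further so the block moves back with it, and let go. Leave the parked grey cassette and the dish, scanner, rack and mouse where they are.

Things in the scene. Friction and masses are not known exactly. Their poses are not given: they have to be found in the camera images.
- reader: Ivory two-slot reader on a grey foot, fixed; 240 mm wide, 140 high. Origin on the bench under the middle between the mouths; x points level out of the mouths (about away from the robot), y left, z up. The slots' outward axis rises 30 degrees above x. Slots 33 mm wide, 43 high, 120 apart; roof top 30 mm above the slot axis. A tongue 18 mm wide goes on with each slot's floor 50 mm past the mouth.
- left_mouth (a point): Centre of the mouth of the left (+y) slot, on the sloping front face, 110 mm above the bench; axes as the reader's (not sloped).
- right_mouth (a point): The same for the right (-y) slot.
- left_face (a point): Middle of the face of the brass contact block inside the left slot, towards the mouth; axes as the reader's. The block all but fills the slot and slides along it; its face starts 46 to 56 mm inside the mouth, differing each time. Stiff: takes about 8 N to push, stays where left, no spring; it can be pushed in to 74 mm.
- right_face (a point): The same in the right slot.
- cassette_mid (a point): Centre of the white cassette, a bar 180 long, 30 wide, 40 mm high, about 0.2 kg; x axis lengthwise to the blue end (outer 42 mm blue), y across the width, z the height. Orange windows above and below; either face may be up. The last 8 mm at each end is stepped in by 3 mm all round. Starts in either slot, white end 45 mm inside, blue end up and out.
- cassette_blue_end (a point): Middle of the white cassette's blue end face, 90 mm from its centre; axes as the cassette's.
- cassette_white_end (a point): Middle of its white end face, 90 mm from the centre on the other side.
- grey_cassette_mid (a point): Centre of an all-grey cleaning cassette of the same size, parked 45 mm deep in the other slot. Leave it alone.
- dish: Red culture dish on the bench in front of the reader, 91 mm across, 16 mm high; origin under its centre. Bystander.
- scanner: White barcode scanner on its round foot, about 90 mm across, 130 mm high, on the right; origin under it. Bystander.
- rack: Blue tube rack, 110 x 220 x 60 mm, with capped tubes up to 95 mm high, on the left; origin under it. Bystander.
- mouse: Black computer mouse, 105 x 60 x 30 mm, on a pad on the right; origin under it. Bystander.
- cassette: The white cassette itself; same origin and axes as its centre point.
Things that resemble listed ones, but are neither listed nor needed, are in the scene too. What is shaped like the cassette but black or red is not meant.

How it is judged:
On the way, in this order (a step that is already met when the one before it is completed fails the run):
1. the white cassette is drawn right out of the reader (distance between cassette_mid and left_mouth above 0.096 m and distance between cassette_mid and right_mouth above 0.096 m), for 0.1 s.
2. its blue end is in the slot's mouth ((distance between cassette_blue_end and left_mouth below 0.015 m or distance between cassette_blue_end and right_mouth below 0.015 m)).
At the end, for the whole second after the job is handed in: White cassette at rest, blue end first in its slot: middle of its blue end face within 6 mm of the middle of the contact block's face, that block pushed in by 3 to 9 mm from its start; grey cassette within 6 mm, dish, scanner, rack and mouse within 20 mm of where they began (((distance between cassette_blue_end and left_face below 0.006 m and distance of left_face from where it was at the start of the episode between 0.003 and 0.009 m) or (distance between cassette_blue_end and right_face below 0.006 m and distance of right_face from where it was at the start of the episode between 0.003 and 0.009 m)) and linear speed of cassette below 0.01 m/s and distance of grey_cassette_mid from where it was at the start of the episode below 0.006 m and distance of each of dish, scanner, rack, mouse from where it was at the start of the episode below 0.02 m); the robot touches nothing.
It fails at once if the white cassette is pressed against the reader with more than 45 N (contact force between cassette and reader above 45 N).
It fails at once if the grey cassette is shifted by more than 6 mm (distance of grey_cassette_mid from where it was at the start of the episode above 0.006 m).
It fails at once if the dish, scanner, rack or mouse is shifted by more than 20 mm (distance of any of dish, scanner, rack, mouse from where it was at the start of the episode above 0.02 m).
It also fails if it takes over 51 s, if anything falls off the work surface, if the arm or the gripper's body presses on something with over 40 N, if the wrist force passes 120 N, or if a joint passes its speed limit or range.

## Robot

A 7-joint arm with a two-finger parallel gripper is mounted at the origin on the work surface. World frame = base frame: x ahead of the robot, y to its left, z up, the work surface at z = 0. Lengths are in m, angles in rad, forces in N, time in s.
With the tool pointing down it reaches from about 0.425 to 1.025 m from the base axis. Payload 9.4 kg.
Tool frame: the origin (TCP) lies at the very end of the fingers, on their centre line; the grasp point (between the pads) lies 19 mm behind it (ctrl.tcp_to_grasp is the distance from the TCP to the grasp point, in m); z points along the fingers, y is the line along which they close (so a half turn about z gives the same grasp; the last joint's range is limited). The gripper opens to 85 mm and grips with 20 to 120 N. Pads are 22 mm wide; open, the fingers measure 114 mm over their backs; the gripper's body (76 mm by 85 mm) begins 54 mm behind the grasp point. The pads swing forward as they close: fully open they stand 13 mm farther back than shut.
Start: joints at [1.147, 0.599, -0.003, 1.599, 0.002, 0.943, -0.08], TCP at [0.246, -0.682, 0.231] pointing down, gripper open.
Joint ranges: [-2.57, 2.57], [-0.35, 1.97], [-1.29, 1.29], [0.11, 2.56], [-1.05, 4.19], [0.11, 1.86], [-2.63, 2.63]. Speed limits (rad/s): [2.22, 2.22, 3.01, 3.01, 3.14, 3.14, 3.14].

## Interface

Orientations are given as a unit quaternion [w, x, y, z].
In Python, from station import ctrl gives the robot as it stands. The module is installed in compiled form; this text tells all that it offers.
- The arm moves only by the tool drive_tool, never from a script. Its arguments are lists of equal length, an entry for each row: "offset": the shift along the tool's x, y, z normalised to -1 to 1, where 1 is 400 mm, a list of three; "angular": the turn, a rotation vector about the tool's x, y, z normalised to -1 to 1, where 1 is pi/2 rad, a list of three; "jaw": the opening, from -1 (shut) to 1 (fully open). In form: {"offset": [[dx, dy, dz], ...], "angular": [[rx, ry, rz], ...], "jaw": [jaw, ...]}. A call has 1 to 8 rows; each row is the pose to reach, as a shift and turn from the pose commanded when the call began, along the tool's axes at that moment; what a row does not reach only later rows make up. A row lasts 1/12 s, in which the tool goes at most 41.7 mm and 7.16 degrees, less where a joint would pass 70% of its speed; a pose out of reach is approached as far as the arm can. A call with a number of a shift or a turn outside -1 to 1 is refused whole. A call with a gripper value outside its range is refused whole. The fingers move at their own pace and stop on an object; "grip_force" is the grip in N (left out, the last holds). Time passes only in rows, so rows that repeat a pose let the fingers close. It gives the time, the measured TCP pose, the force, the opening and the grip force at its end, in the units of the state.
- ctrl.sense(): the state, without advancing time (a new reading comes with each control period).
- ctrl.camera(name): name is "side" or "top" or "wrist"; returns the picture (384x512x3 uint8, blue, green, red); there is no depth.
- ctrl.calibration(name): a dict with "mtx" (3x3 intrinsics, pixels), "rvec" (rotation vector, rad) and "tvec" (3), from world to camera coordinates, as OpenCV has them. Camera axes: x right, y down, z forward; pixel columns grow to the right and rows downward; lengths in m; the calibration is good to about 2 mm. A picture is of the moment at which its call begins: read the wrist's pose just before it. calibration takes no time and is no camera call; for the wrist camera it gives the pose at the moment of the call.
- ctrl.hand_in(): hands the job in; it is judged then, once.
The state is a dict: "t": time; "joints": joint angles; "dq": joint speeds; "joint_torque": joint torques, N m; "eef_pos": TCP position; "orientation": TCP orientation; "wrist_force": force on the tool from outside, world axes, zero at the start; "ft_torque": the same for the moment, N m; "finger_gap": opening from 0.0 (shut) to 1.0 (fully open); "grip_force": force on a finger pad.
Only numpy, scipy, OpenCV 4.12 (cv2) and the standard library are available. Lean on these libraries where they do the work, as an engineer would, in place of code of your own. Each camera call takes 0.05 s, during which the arm holds its last target. There are 200 camera calls.

## Working session

There is one attempt and no reset: what is moved stays moved. The work goes in short steps, Python scripts to look and compute and a tool call to move; the robot and the scene stay as the last step left them, time stands still between calls to the robot, and variables do not carry over. Pictures are saved under pics/ and viewed, at most 10 in all, crops included, and the job is handed in when it is done.

Besides the shell and the picture viewer there is one more tool, called after "Emit:" as name(argument=value, ...), one argument or row to a line, values as JSON. drive_tool: Moves the arm, as the interface text tells. Its arguments: {"type":"object","properties":{"offset":{"type":"array","items":{"type":"array","items":{"type":"number"}}},"angular":{"type":"array","items":{"type":"array","items":{"type":"number"}}},"jaw":{"type":"array","items":{"type":"number"}},"grip_force":{"type":"number"}},"required":["offset","angular","jaw"]}

```bash
mkdir -p pics; python3 - <<'E'
from station import ctrl
import cv2,numpy as np
s=ctrl.sense();print({k:np.round(v,3) for k,v in s.items()})
for n in("side","top"):
    im=ctrl.camera(n);cv2.imwrite(f"pics/{n}0.png",im)
    c=ctrl.calibration(n);R=cv2.Rodrigues(np.array(c["rvec"]))[0];print(n,np.round(c["mtx"],1).tolist(),(-R.T@np.array(c["tvec"]).ravel()).round(3),R.round(2).tolist())
a=np.hstack([cv2.imread("pics/side0.png"),cv2.imread("pics/top0.png")])
E
```

```text
{'t': np.float64(0.0), 'joints': array([ 1.147,  0.6  , -0.003,  1.6  ,  0.002,  0.943, -0.08 ]), 'dq': array([-0.   ,  0.   , -0.   , -0.001,  0.   ,  0.   ,  0.002]), 'joint_torque': array([-0.0000e+00, -7.7645e+01,  1.5650e+00, -2.5801e+01,  1.2000e-02,
        9.0000e-03, -0.0000e+00]), 'eef_pos': array([ 0.246, -0.681,  0.23 ]), 'orientation': array([-0.001,  0.985,  0.173, -0.   ]), 'wrist_force': array([ 0.286, -0.674,  0.132]), 'ft_torque': array([-0.009, -0.002, -0.03 ]), 'grip_force': np.float64(0.0), 'finger_gap': np.float64(0.998)}
side [[385.1, 0.0, 255.8], [0.0, 385.1, 200.0], [0.0, 0.0, 1.0]] [-0.089  0.76   1.055] [[-0.83, -0.56, 0.0], [-0.39, 0.58, -0.72], [0.4, -0.6, -0.7]]
top [[466.3, 0.0, 250.3], [0.0, 466.3, 194.7], [0.0, 0.0, 1.0]] [ 0.362 -0.017  1.484] [[0.01, -1.0, 0.01], [-1.0, -0.01, -0.06], [0.06, -0.01, -1.0]]
```

View pics/side0.png

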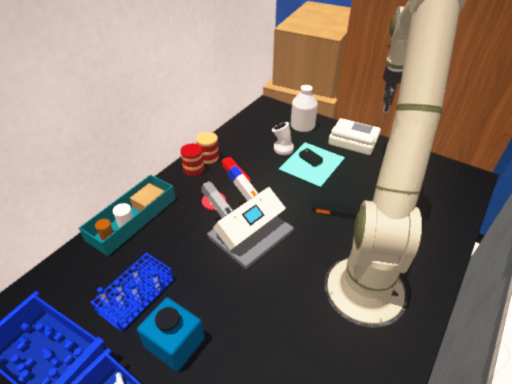

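View pics/top0.png

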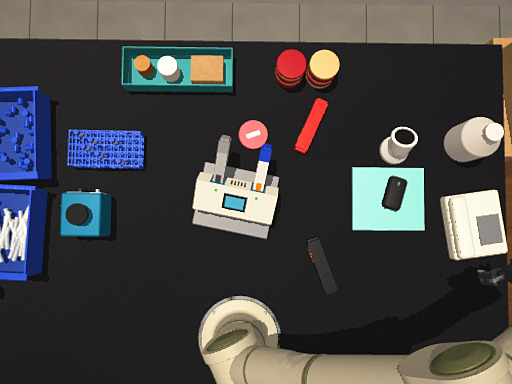

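The side view shows the two-slot reader at about (250,220). One cassette is grey with its end at (207,187), the other has a blue end at (230,165). In the top view the grey cassette is in the left slot at (222,155). The white one with the blue end is in the right slot at (264,165). The lookalikes are the red bar at (312,125) and the black bar at (322,265). I'll confirm with an enlarged crop.

```bash
python3 - <<'E'
import cv2,numpy as np
a=cv2.imread("pics/top0.png")[115:245,180:290];b=cv2.imread("pics/side0.png")[145:270,190:300]
a=cv2.resize(a,(396,468),interpolation=cv2.INTER_CUBIC);b=cv2.resize(b,(396,450),interpolation=cv2.INTER_CUBIC)
b=cv2.copyMakeBorder(b,0,18,0,0,cv2.BORDER_CONSTANT)
cv2.imwrite("pics/crop0.png",np.hstack([a,b]))
E
```

```text
(no output)
```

View pics/crop0.png

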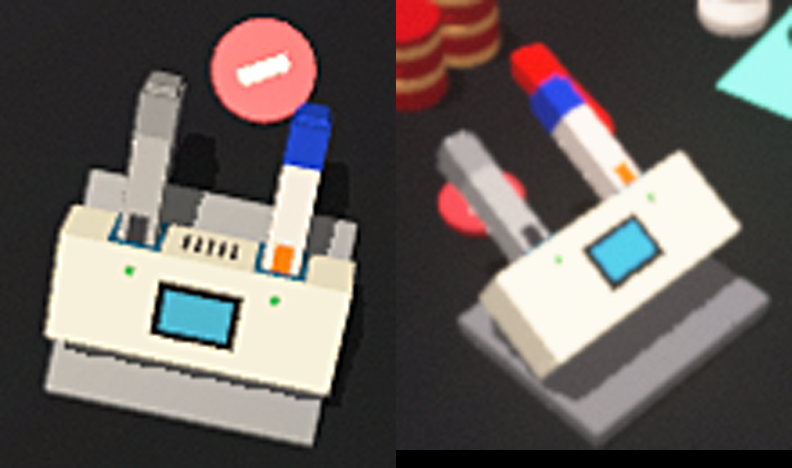

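The crop confirms it: the white cassette with the blue end is in the right slot, and its orange window is near the mouth. The red and black bars are decoys. Next I'll triangulate the LEDs, the window and the screen.

```bash
cat > h.py <<'E'
import cv2,numpy as np
from station import ctrl
def ray(n,p,c=None):
    c=c or ctrl.calibration(n);R=cv2.Rodrigues(np.array(c["rvec"],float))[0];t=np.array(c["tvec"],float).ravel()
    d=R.T@np.linalg.inv(np.array(c["mtx"]))@np.array([p[0],p[1],1.]);return -R.T@t,d/np.linalg.norm(d)
def tri(r):
    A=sum(np.eye(3)-np.outer(d,d) for o,d in r);b=sum((np.eye(3)-np.outer(d,d))@o for o,d in r)
    x=np.linalg.solve(A,b);return x,[np.linalg.norm(np.cross(x-o,d)) for o,d in r]
def onz(n,p,z,c=None):
    o,d=ray(n,p,c);return o+d*(z-o[2])/d[2]
def proj(n,X,c=None):
    c=c or ctrl.calibration(n)
    return cv2.projectPoints(np.array(X,float).reshape(-1,3),np.array(c["rvec"],float),np.array(c["tvec"],float),np.array(c["mtx"]),None)[0].reshape(-1,2)
def blobs(im,lo,hi,roi,amin=3):
    x0,y0,x1,y1=roi;m=cv2.inRange(cv2.cvtColor(im,cv2.COLOR_BGR2HSV)[y0:y1,x0:x1],lo,hi)
    n,l,s,c=cv2.connectedComponentsWithStats(m)
    return [(int(s[i,4]),(c[i]+[x0,y0]).round(2).tolist(),s[i,:4].tolist()) for i in range(1,n) if s[i,4]>=amin]
E
python3 - <<'E'
from h import *
T=cv2.imread("pics/top0.png");S=cv2.imread("pics/side0.png")
rt=(180,115,290,245);rs=(190,145,300,270)
for n,lo,hi in(("green",(45,60,60),(75,255,255)),("orange",(8,120,120),(22,255,255)),("screen",(90,90,120),(104,255,255)),("blue",(110,120,60),(130,255,255)),("dish",(0,60,120),(6,190,255)),("hw",(170,60,120),(180,190,255))):
    print(n,"T",blobs(T,lo,hi,rt),"S",blobs(S,lo,hi,rs))
E
```

```text
green T [(6, [215.5, 190.0], [35, 74, 2, 3]), (7, [255.71, 198.0], [75, 82, 3, 3])] S [(3, [234.67, 216.67], [44, 71, 2, 2])]
orange T [(40, [258.23, 186.45], [75, 68, 7, 8])] S [(19, [206.32, 145.37], [11, 0, 12, 2]), (90, [203.37, 154.98], [0, 2, 28, 15]), (85, [202.69, 164.09], [0, 12, 28, 14]), (15, [253.2, 192.93], [61, 46, 5, 5])]
screen T [(5, [212.0, 176.8], [31, 60, 3, 4]), (3, [214.0, 182.0], [33, 67, 3, 1]), (4, [221.5, 183.5], [40, 68, 4, 2]), (5, [252.4, 189.8], [71, 74, 4, 2]), (6, [263.0, 191.5], [81, 75, 4, 3]), (211, [234.02, 202.39], [44, 81, 21, 14])] S [(177, [252.89, 214.19], [54, 61, 18, 17])]
blue T [(201, [265.13, 152.71], [78, 28, 14, 20])] S [(123, [233.15, 173.06], [37, 22, 15, 15])]
dish T [(588, [252.76, 133.94], [59, 5, 29, 29])] S [(5, [211.2, 146.0], [20, 0, 4, 3]), (3, [207.0, 147.0], [16, 2, 3, 1]), (4, [214.5, 149.0], [23, 3, 4, 3]), (3, [204.0, 151.0], [13, 6, 3, 1]), (4, [209.5, 151.0], [18, 6, 4, 1]), (4, [199.5, 154.5], [8, 8, 4, 4]), (10, [206.5, 155.1], [12, 10, 10, 2]), (3, [191.0, 158.0], [0, 13, 3, 1]), (4, [207.5, 160.0], [16, 15, 4, 1]), (3, [191.0, 162.0], [0, 17, 3, 1]), (3, [236.0, 163.0], [45, 17, 3, 3]), (3, [195.0, 166.0], [4, 21, 3, 1]), (3, [201.0, 167.0], [10, 21, 3, 3]), (17, [247.12, 178.35], [53, 29, 8, 9]), (4, [206.75, 197.0], [16, 51, 3, 3]), (13, [211.46, 203.85], [19, 55, 6, 8])]
hw T [(4, [261.75, 144.5], [81, 28, 3, 4])] S [(16, [222.62, 195.94], [30, 48, 6, 7]), (97, [206.73, 203.2], [12, 51, 13, 14])]
```

```bash
python3 - <<'E'
from h import *
P={"ledL":((215.5,190),(234.8,217)),"ledR":((255.7,198),(260.6,199.7)),"screen":((234.02,202.39),(252.89,214.19)),"orange":((258.23,186.45),(253.2,192.93))}
X={}
for k,(a,b) in P.items():
    X[k],e=tri([ray("top",a),ray("side",b)]);print(k,X[k].round(4),np.round(e,4))
v=X["ledL"]-X["ledR"];yaw=np.arctan2(-v[0],v[1]);print("dist",np.linalg.norm(v),"yaw",np.degrees(yaw))
# hypotheses: LEDs/screen on roof plane -> rough mouth; symmetric mid
m=(X["ledL"]+X["ledR"])/2;ex=np.array([np.cos(yaw),np.sin(yaw),0]);ey=np.array([-ex[1],ex[0],0]);ez=np.array([0,0,1.])
u=ex*np.cos(np.pi/6)+ez*.5;n=-ex*.5+ez*np.cos(np.pi/6)
# roof plane: mouth z=.11 ; roof front edge z=.11+.03*cos30; along roof from LED height
for k in X: print(k,"y_r",(X[k]-m)@ey)
s=(.11+.03*np.cos(np.pi/6)-m[2])/.5
mouth=m+u*s-n*.03; print("s",s,"mouth mid",mouth.round(4))
rm=mouth-.06*ey;print("right mouth",rm.round(4),"cassette mid pred",(rm+.045*u-.0015*n).round(4))
for w in("top","side"):
  for q in(.018,): 
    print(w,"blue tip top L/R",proj(w,[rm+.135*u+.0185*n+.015*ey,rm+.135*u+.0185*n-.015*ey,rm+.093*u+.0185*n+.015*ey,rm+.093*u+.0185*n-.015*ey]).round(1).tolist())
  print("roof corners",proj(w,[mouth+.03*n+.12*ey,mouth+.03*n-.12*ey]).round(1).tolist())
E
```

```text
ledL [0.454  0.0728 0.1277] [0.0003 0.0003]
ledR [ 0.431  -0.0451  0.1253] [0.0014 0.0014]
screen [0.4188 0.0187 0.115 ] [0.0005 0.0005]
orange [ 0.4651 -0.0515  0.1345] [0.0004 0.0004]
dist 0.12015634878133373 yaw -11.039707939511224
ledL y_r 0.06006643321941687
ledR y_r -0.060066433219416855
screen y_r 0.00022621941946679764
orange y_r -0.05975548383469266
s 0.01901957224600115 mouth mid [0.4734 0.0078 0.11  ]
right mouth [ 0.4619 -0.0511  0.11  ] cassette mid pred [ 0.5009 -0.0587  0.1312]
top blue tip top L/R [[261.1, 147.3], [271.7, 149.4], [258.3, 161.0], [268.7, 163.1]]
roof corners [[196.3, 180.2], [277.4, 196.8]]
side blue tip top L/R [[229.1, 168.2], [235.4, 164.4], [236.4, 177.6], [242.6, 173.7]]
roof corners [[217.5, 222.1], [268.8, 186.9]]
```

```bash
cat >> h.py <<'E'
from scipy.spatial.transform import Rotation as Ro
yaw=np.radians(-11.0)
ex=np.array([np.cos(yaw),np.sin(yaw),0]);ey=np.array([-ex[1],ex[0],0]);ez=np.array([0,0,1.])
u=ex*np.cos(np.pi/6)+ez*.5;n=-ex*.5+ez*np.cos(np.pi/6)
RM=np.array([.4619,-.0511,.11])
def tool(th,flip=False):  # fwd tilt th deg; flip: tool x toward the robot
    t=np.radians(th);z=ex*np.sin(t)-ez*np.cos(t);y=ey if flip else -ey
    return np.column_stack([np.cross(y,z),y,z])
def cur():
    s=ctrl.sense();q=s["orientation"];return np.array(s["eef_pos"]),Ro.from_quat([q[1],q[2],q[3],q[0]]).as_matrix(),s
def go(p,R):
    P,C,s=cur();print("off",(C.T@(np.array(p)-P)/.4).round(4).tolist(),"ang",(Ro.from_matrix(C.T@R).as_rotvec()/(np.pi/2)).round(4).tolist())
def st():
    P,C,s=cur();print("t",round(s["t"],2),"P",P.round(4),"q",np.round(s["joints"],3),"F",np.round(s["wrist_force"],1),"gap",round(s["finger_gap"]*85,1),"gf",round(s["grip_force"],1))
    print("tilt/yawx",np.degrees(np.arctan2(C[:,2]@ex,-C[2,2])).round(2),"z.ey",(C[:,2]@ey).round(4),"x.ey",(C[:,0]@ey).round(4))
    g=P-C[:,2]*.019;d=g-RM;print("grasp pt rel R mouth: u,ey,n mm",(1e3*np.array([d@u,d@ey,d@n])).round(1))
E
python3 -c "
from h import *
go([.52,-.09,.40],tool(0))"
```

```text
off [1.1462, -1.1585, -0.4222] ang [-0.0009, 0.0003, 0.343]
```

Emit:
drive_tool(
  offset=[
    [0.1,-0.1,-0.25],
    [0.2,-0.2,-0.42],
    [0.3,-0.3,-0.42],
    [0.38,-0.38,-0.42],
    [0.45,-0.45,-0.42],
    [0.5,-0.5,-0.42],
    [0.55,-0.55,-0.42],
    [0.6,-0.6,-0.42],
  ],
  angular=[
    [0,0,0.05],
    [0,0,0.1],
    [0,0,0.15],
    [0,0,0.2],
    [0,0,0.25],
    [0,0,0.3],
    [0,0,0.343],
    [0,0,0.343],
  ],
  jaw=[0.3,0.3,0.3,0.3,0.3,0.3,0.3,0.3],
)

```text
t: 0.77
eef_pos: [0.3636, -0.4311, 0.3895]
orientation: [0.0, 0.995, -0.098, 0.0]
wrist_force: [1.0, 0.5, 1.1]
finger_gap: 0.651
grip_force: 0.0
```

```bash
python3 -c "
from h import *
st();go([.52,-.09,.40],tool(0))"
```

```text
t 0.77 P [ 0.3636 -0.4311  0.3895] q [ 0.701  0.254  0.089  1.773 -0.025  1.116 -0.97 ] F [1.  0.5 1.1] gap 55.3 gf 0.0
tilt/yawx 0.03 z.ey -0.0004 x.ey -0.0045
grasp pt rel R mouth: u,ey,n mm [ 128.5 -391.7  270.5]
off [0.2169, -0.9126, -0.0265] ang [0.0003, -0.0003, -0.0029]
```

```bash
python3 -c "
from h import *
go([.58,-.09,.32],tool(30))"
```

```text
off [0.3639, -0.942, 0.1736] ang [0.001, 0.333, -0.0027]
```

Emit:
drive_tool(
  offset=[
    [0.05,-0.1,0],
    [0.1,-0.2,0],
    [0.15,-0.3,0],
    [0.2,-0.4,0.05],
    [0.25,-0.5,0.08],
    [0.3,-0.6,0.1],
    [0.33,-0.7,0.13],
    [0.36,-0.8,0.15],
  ],
  angular=[
    [0,0,0],
    [0,0.05,0],
    [0,0.1,0],
    [0,0.15,0],
    [0,0.2,0],
    [0,0.25,0],
    [0,0.3,0],
    [0,0.333,0],
  ],
  jaw=[0.3,0.3,0.3,0.3,0.3,0.3,0.3,0.3],
)

```text
t: 1.43
eef_pos: [0.5526, -0.1672, 0.3339]
orientation: [0.024, 0.961, -0.093, 0.259]
wrist_force: [0.4, -1.6, -0.6]
finger_gap: 0.65
grip_force: 0.0
```

```bash
python3 -c "
from h import *
st();go([.58,-.09,.32],tool(30))"
```

```text
t 1.43 P [ 0.5526 -0.1672  0.3339] q [ 0.243  0.145 -0.052  2.194  0.018  0.276 -1.586] F [ 0.4 -1.6 -0.6] gap 55.2 gf 0.0
tilt/yawx 30.18 z.ey 0.0014 x.ey -0.0016
grasp pt rel R mouth: u,ey,n mm [208.2 -96.7 157.3]
off [0.0085, -0.2026, 0.0456] ang [-0.0009, -0.002, -0.001]
```

```bash
cat > kin.py <<'E'
from h import *
from scipy.optimize import least_squares
import itertools
D=[([1.147,.6,-.003,1.6,.002,.943,-.08],[.246,-.681,.23],[-.001,.985,.173,0]),
([.701,.254,.089,1.773,-.025,1.116,-.97],[.3636,-.4311,.3895],[0,.995,-.098,0]),
([.243,.145,-.052,2.194,.018,.276,-1.586],[.5526,-.1672,.3339],[.024,.961,-.093,.259])]
def fk(q,m):
    a0,h,L1,L2,d,a7,s1,s3,s5,s7=m;E=lambda ax,a:Ro.from_euler(ax,a)
    A=E('z',a0+s1*q[0])*E('y',q[1]);p=np.array([0,0,h])+A.apply([0,0,L1])
    A=A*E('z',s3*q[2])*E('y',q[3]);p=p+A.apply([0,0,L2])
    A=A*E('z',s5*q[4])*E('y',q[5]);p=p+A.apply([0,0,d])
    return p,(A*E('z',a7+s7*q[6])).as_matrix()
def fit():
    best=None
    for s in itertools.product([-1],[-1,1],[-1,1],[-1,1]):
      for a7 in(-1.57,0,1.57,3.14):
        def f(m):
            r=[]
            for q,p,o in D:
                P,R=fk(q,list(m)+list(s));T=Ro.from_quat([o[1],o[2],o[3],o[0]]).as_matrix()
                r+=list((P-p)*5)+list(Ro.from_matrix(T.T@R).as_rotvec())
            return r
        z=least_squares(f,[-.08,.29,.64,.45,.32,a7])
        if best is None or z.cost<best[0]: best=(z.cost,list(z.x)+list(s))
    return best
LO=np.array([-2.57,-.35,-1.29,.11,-1.05,.11,-2.63]);HI=np.array([2.57,1.97,1.29,2.56,4.19,1.86,2.63])
def ik(p,R,m,q0,n=12,seed=0):
    rng=np.random.default_rng(seed);out=[]
    for i in range(n):
        q=np.clip(q0 if i==0 else np.array(q0)+rng.normal(0,.6,7),LO+.01,HI-.01)
        f=lambda q:np.r_[(fk(q,m)[0]-p)*10,Ro.from_matrix(R.T@fk(q,m)[1]).as_rotvec()*3,1e-3*(q-q0)]
        z=least_squares(f,q,bounds=(LO,HI));e=f(z.x)
        out.append((np.linalg.norm(e[:3])*100,np.degrees(np.linalg.norm(e[3:6])/3),z.x))
    return min(out,key=lambda o:o[0]+o[1]+.02*np.linalg.norm(o[2]-q0))
E
cat > run1.py <<'E'
from kin import *
c,m=fit();print("fit",c,np.round(m,4).tolist());import json;json.dump(list(map(float,m)),open("m.json","w"))
q=np.array(D[2][0])
W=[("hover",.15,.07,30,0),("above",.045,.07,30,0),("grasp",.045,-.0015,30,0),("out",.15,0,30,0),("up",.17,.07,30,0),("turn",.17,.07,30,1),("pre",.10,0,30,1),("final",.03,0,30,1),("grasp0",.045,-.0015,0,0),("grasp15",.045,-.0015,15,0),("final45",.03,0,45,1),("final60",.03,0,60,1),("final15",.03,0,15,1)]
for k,a,b,th,fl in W:
    R=tool(th,fl);p=RM+a*u+b*n+R[:,2]*.019
    e=ik(p,R,m,q);print(k,"mm %.1f deg %.1f"%e[:2],e[2].round(2))
    if e[0]<2: q=e[2]
E
python3 run1.py
```

```text
fit 0.002613224386485518 [-0.0895, 0.2885, 0.6418, 0.4484, 0.3231, 1.4849, -1.0, -1.0, -1.0, -1.0]
hover mm 5.2 deg 1.9 [-0.32  0.32  0.41  2.3  -1.05  0.11 -0.69]
above mm 25.2 deg 7.9 [-0.4   0.3   0.48  2.43 -1.05  0.11 -0.7 ]
grasp mm 34.7 deg 11.9 [-0.26  0.45  0.33  2.34 -1.05  0.11 -0.71]
out mm 14.1 deg 5.4 [-0.21  0.44  0.31  2.23 -1.05  0.11 -0.7 ]
up mm 2.0 deg 0.7 [-0.3   0.32  0.4   2.28 -1.05  0.11 -0.69]
turn mm 0.0 deg 0.0 [ 0.16  0.31 -0.18  2.29  1.32  0.11  0.09]
pre mm 0.0 deg 0.0 [ 0.53  0.58 -0.74  2.43  2.14  0.53 -0.72]
final mm 4.6 deg 0.9 [ 0.53  0.67 -0.81  2.56  2.25  0.71 -0.88]
grasp0 mm 0.0 deg 0.0 [ 0.43  0.59 -0.57  2.2   0.64  0.52 -2.39]
grasp15 mm 3.6 deg 1.2 [ 0.11  0.49 -0.13  2.35  0.89  0.11 -2.63]
final45 mm 42.0 deg 8.0 [ 0.29  0.62 -0.48  2.56  2.58  0.74 -1.23]
final60 mm 81.7 deg 13.8 [ 0.29  0.75 -0.63  2.56  2.48  1.09 -1.2 ]
final15 mm 0.0 deg 0.0 [ 0.45  0.56 -0.62  2.4   1.61  0.36 -0.23]
```

```bash
cat > run2.py <<'E'
from kin import *
import json;m=json.load(open("m.json"))
q0=np.array([.4,.6,-.6,2.4,2.2,.5,-.7])
LO[:]+=.02;HI[:]-=.02
for s in(.045,.035):
  for nn in(0,-.008):
    for th in(26,30,34):
      for fl in(0,1):
        R=tool(th,fl);p=RM+s*u+nn*n+R[:,2]*.019
        qq=q0.copy();qq[6]+=0 if fl else 3
        e=ik(p,R,m,qq,10);print("s",s,"n",nn,"th",th,fl,"mm %.1f deg %.1f"%e[:2],e[2].round(2))
for fl in(1,-1):
  for psi in(-30,0,30):
    t=np.radians(psi);z=np.cos(t)*ey+np.sin(t)*u;y=fl*n;R=np.column_stack([np.cross(y,z),y,z]);p=RM+.04*u+R[:,2]*.019
    e=ik(p,R,m,np.array([.5,.8,0,2,1.57,1.5,0]),14);print("side",fl,psi,"mm %.1f deg %.1f"%e[:2],e[2].round(2))
T=cv2.imread("pics/top0.png")
print("scanner~",onz("top",(398,150),.0).round(3),"dish",onz("top",(253,134),.016).round(3),"redbar",[onz("top",p,.02).round(3).tolist() for p in((322,100),(302,150))],"mouse",onz("top",(396,193),.02).round(3),"padTL",onz("top",(352,167),0).round(3))
E
time python3 run2.py
```

```text
s 0.045 n 0 th 26 0 mm 0.0 deg 0.0 [ 0.44  0.58 -0.63  2.5   2.24  0.5   2.28]
s 0.045 n 0 th 26 1 mm 0.0 deg 0.0 [ 0.46  0.59 -0.67  2.5   2.21  0.52 -0.83]
s 0.045 n 0 th 30 0 mm 1.9 deg 0.4 [ 0.46  0.61 -0.68  2.54  2.33  0.62  2.19]
s 0.045 n 0 th 30 1 mm 1.9 deg 0.4 [ 0.48  0.63 -0.72  2.54  2.3   0.64 -0.93]
s 0.045 n 0 th 34 0 mm 11.7 deg 2.3 [ 0.48  0.63 -0.73  2.54  2.33  0.68  2.19]
s 0.045 n 0 th 34 1 mm 11.7 deg 2.3 [ 0.5   0.64 -0.76  2.54  2.31  0.7  -0.93]
s 0.045 n -0.008 th 26 0 mm 0.0 deg 0.0 [ 0.44  0.6  -0.63  2.5   2.25  0.52  2.27]
s 0.045 n -0.008 th 26 1 mm 0.0 deg 0.0 [ 0.46  0.61 -0.67  2.5   2.22  0.54 -0.84]
s 0.045 n -0.008 th 30 0 mm 1.0 deg 0.2 [ 0.46  0.64 -0.69  2.54  2.35  0.65  2.18]
s 0.045 n -0.008 th 30 1 mm 1.0 deg 0.2 [ 0.48  0.65 -0.72  2.54  2.32  0.66 -0.94]
s 0.045 n -0.008 th 34 0 mm 10.8 deg 2.1 [ 0.45  0.64 -0.67  2.54  2.39  0.68  2.14]
s 0.045 n -0.008 th 34 1 mm 10.8 deg 2.1 [ 0.49  0.67 -0.75  2.54  2.33  0.72 -0.94]
s 0.035 n 0 th 26 0 mm 0.0 deg 0.0 [ 0.44  0.6  -0.65  2.52  2.26  0.54  2.25]
s 0.035 n 0 th 26 1 mm 0.0 deg 0.0 [ 0.
[... 795 characters left out ...]
 th 34 1 mm 15.4 deg 3.1 [ 0.43  0.64 -0.66  2.54  2.38  0.67 -1.  ]
side 1 -30 mm 0.0 deg 0.0 [ 1.11  1.48 -1.27  1.85  0.14  1.15  2.18]
side 1 0 mm 0.0 deg 0.0 [ 1.33  1.67 -1.27  2.06 -0.02  0.73  2.34]
side 1 30 mm 7.3 deg 2.7 [ 1.52  1.95 -1.27  2.26 -0.22  0.3   2.61]
side -1 -30 mm 0.0 deg 0.0 [ 0.86  1.13 -0.68  1.85 -0.39  1.23 -0.3 ]
side -1 0 mm 0.0 deg 0.0 [ 1.26  1.5  -1.07  2.06 -0.37  0.78 -0.42]
side -1 30 mm 0.0 deg 0.0 [ 1.5   1.95 -1.23  2.28 -0.49  0.3  -0.23]
scanner~ [ 0.598 -0.503  0.   ] dish [ 0.641 -0.036  0.016] redbar [[0.753, -0.255, 0.02], [0.591, -0.192, 0.02]] mouse [ 0.458 -0.489  0.02 ] padTL [ 0.541 -0.355  0.   ]
real	0m39.748s
user	0m40.153s
sys	0m0.060s
```

```bash
cat > run3.py <<'E'
from kin import *
import json;m=json.load(open("m.json"))
LO[:]+=.02;HI[:]-=.02
def pose(s,nn,th,fl,side=0):
    R=tool(th,fl);return RM+s*u+nn*n+side*ey+R[:,2]*.019,R
q=np.array([.4,.6,-.6,2.4,2.2,.5,-.7]);Q={}
for k,a in(("grasp",(.05,-.006,30,1)),("B",(.10,.04,30,1)),("A",(.17,.09,30,1)),("A0",(.17,.09,30,0)),("pre0",(.10,0,30,0)),("in0",(.045,0,30,0)),("in0b",(.05,-.006,30,0))):
    p,R=pose(*a);qq=q.copy()
    if k=="A0":qq[6]+=3
    e=ik(p,R,m,qq,8);q=e[2];Q[k]=q;print(k,"mm %.1f deg %.1f"%e[:2],q.round(2),"tcp",p.round(3))
q0=np.array(ctrl.sense()["joints"]);P0,C0,_=cur()
f0,r0=fk(q0,m);print("model err now",((f0-P0)*1e3).round(1),np.degrees(Ro.from_matrix(C0.T@r0).as_rotvec()).round(2))
for t in np.linspace(0,1,9)[1:]:
    qi=q0+(Q["A"]-q0)*t
    if True: qi[5]=max(qi[5],.45*np.sin(np.pi*t)**.5 if t<1 else 0)
    p,R=fk(qi,m);print(round(t,3),qi.round(2),"p",p.round(3),"z",R[:,2].round(2),"x",R[:,0].round(2))
E
python3 run3.py
```

```text
grasp mm 0.0 deg 0.0 [ 0.49  0.64 -0.72  2.53  2.32  0.65 -0.93] tcp [ 0.517 -0.062  0.113]
B mm 0.0 deg 0.0 [ 0.46  0.44 -0.62  2.44  2.13  0.38 -0.73] tcp [ 0.537 -0.066  0.178]
A mm 0.0 deg 0.0 [ 0.69  0.36 -0.88  2.29  1.39  0.38  0.02] tcp [ 0.572 -0.072  0.256]
A0 mm 8.4 deg 3.0 [ 0.19  0.28 -0.23  2.34  1.93  0.13  2.61] tcp [ 0.572 -0.072  0.256]
pre0 mm 0.0 deg 0.0 [ 0.39  0.53 -0.54  2.43  2.29  0.43  2.26] tcp [ 0.556 -0.069  0.144]
in0 mm 1.9 deg 0.4 [ 0.42  0.6  -0.62  2.54  2.38  0.59  2.14] tcp [ 0.509 -0.06   0.116]
in0b mm 0.0 deg 0.0 [ 0.42  0.61 -0.62  2.53  2.4   0.6   2.13] tcp [ 0.517 -0.062  0.113]
model err now [ 1.8  4.8 -1.2] [-2.58 -0.1  -0.49]
0.125 [ 0.3   0.17 -0.16  2.21  0.19  0.29 -1.39] p [ 0.549 -0.15   0.311] z [ 0.44 -0.14 -0.89] x [0.88 0.23 0.41]
0.25 [ 0.35  0.2  -0.26  2.22  0.36  0.38 -1.18] p [ 0.522 -0.143  0.284] z [ 0.34 -0.15 -0.93] x [0.8  0.57 0.2 ]
0.375 [ 0.41  0.23 -0.36  2.23  0.53  0.43 -0.98] p [ 0.508 -0.143  0.268] z [ 0.28 -0.18 -0.94] x [0.56 0.83 0.01]
0.5 [ 0.47  0.25 -0.47  2.24  0.7   0.45 -0.78] p [ 0.51  -0.141  0.258] z [ 0.28 -0.21 -0.94] x [ 0.23  0.96 -0.14]
0.625 [ 0.52  0.28 -0.57  2.25  0.88  0.43 -0.58] p [ 0.524 -0.131  0.254] z [ 0.32 -0.21 -0.92] x [-0.14  0.95 -0.26]
0.75 [ 0.58  0.31 -0.67  2.27  1.05  0.38 -0.38] p [ 0.547 -0.107  0.253] z [ 0.4  -0.16 -0.9 ] x [-0.48  0.8  -0.35]
0.875 [ 0.63  0.34 -0.78  2.28  1.22  0.36 -0.18] p [ 0.561 -0.088  0.253] z [ 0.45 -0.12 -0.89] x [-0.73  0.52 -0.44]
1.0 [ 0.69  0.36 -0.88  2.29  1.39  0.38  0.02] p [ 0.572 -0.072  0.256] z [ 0.49 -0.1  -0.87] x [-0.85  0.17 -0.5 ]
```

```bash
python3 - <<'E'
from h import *
def g(p,z,x):
    z=np.array(z)/np.linalg.norm(z);x=np.array(x)-z*np.dot(x,z);x/=np.linalg.norm(x);go(p,np.column_stack([x,np.cross(z,x),z]))
g([.549,-.15,.311],[.44,-.14,-.89],[.88,.23,.41]);g([.522,-.143,.284],[.34,-.15,-.93],[.8,.57,.2]);g([.508,-.143,.275],[.28,-.18,-.94],[.56,.83,.01])
E
```

```text
off [-0.0436, -0.0405, 0.041] ang [-0.0278, -0.039, -0.26]
off [-0.1377, -0.0446, 0.0644] ang [-0.0113, -0.1146, -0.5089]
off [-0.1787, -0.0378, 0.0665] ang [0.0088, -0.1642, -0.7609]
```

Emit:
drive_tool(
  offset=[
    [-0.02,-0.02,0.02],
    [-0.04,-0.04,0.04],
    [-0.04,-0.04,0.04],
    [-0.08,-0.04,0.05],
    [-0.13,-0.04,0.06],
    [-0.15,-0.04,0.06],
    [-0.17,-0.04,0.065],
    [-0.18,-0.04,0.065],
  ],
  angular=[
    [-0.01,-0.01,-0.08],
    [-0.02,-0.02,-0.16],
    [-0.025,-0.035,-0.24],
    [-0.02,-0.05,-0.32],
    [-0.02,-0.08,-0.4],
    [-0.01,-0.11,-0.48],
    [0,-0.13,-0.56],
    [0,-0.15,-0.63],
  ],
  jaw=[0.3,0.3,0.3,0.3,0.3,0.3,0.3,0.3],
)

```text
t: 2.1
eef_pos: [0.5065, -0.1438, 0.275]
orientation: [0.131, 0.916, 0.364, 0.107]
wrist_force: [0.5, -0.8, -0.1]
finger_gap: 0.651
grip_force: 0.0
```

```bash
cat >> h.py <<'E'
def g(p,z,x):
    z=np.array(z)/np.linalg.norm(z);x=np.array(x)-z*np.dot(x,z);x/=np.linalg.norm(x);go(p,np.column_stack([x,np.cross(z,x),z]))
E
python3 - <<'E'
from h import *
st()
g([.51,-.141,.275],[.28,-.21,-.94],[.23,.96,-.14]);g([.524,-.131,.265],[.32,-.21,-.92],[-.14,.95,-.26]);g([.547,-.107,.26],[.4,-.16,-.9],[-.48,.8,-.35])
E
```

```text
t 2.1 P [ 0.5065 -0.1438  0.275 ] q [ 0.194  0.204 -0.132  2.224  0.408  0.437 -1.093] F [ 0.5 -0.8 -0.1] gap 55.3 gf 0.0
tilt/yawx 18.62 z.ey -0.1032 x.ey 0.8178
grasp pt rel R mouth: u,ey,n mm [139.5 -80.6 130.7]
off [0.0111, 0.0006, 0.0014] ang [-0.0085, -0.0309, -0.3881]
off [0.0509, -0.0026, 0.0312] ang [-0.0308, -0.0254, -0.6389]
off [0.1323, -0.0119, 0.05] ang [-0.08, 0.0078, -0.8858]
```

j5 is growing as planned, so I'll continue.

Emit:
drive_tool(
  offset=[
    [0.0,0,0],
    [0.005,0,0],
    [0.01,0,0],
    [0.01,0,0.0],
    [0.01,0,0.01],
    [0.02,0,0.015],
    [0.035,0,0.025],
    [0.05,0,0.03],
  ],
  angular=[
    [0,-0.01,-0.08],
    [0,-0.015,-0.16],
    [0,-0.02,-0.24],
    [-0.005,-0.03,-0.32],
    [-0.01,-0.03,-0.4],
    [-0.015,-0.03,-0.48],
    [-0.02,-0.025,-0.56],
    [-0.03,-0.025,-0.64],
  ],
  jaw=[0.3,0.3,0.3,0.3,0.3,0.3,0.3,0.3],
)

```text
t: 2.77
eef_pos: [0.5255, -0.1318, 0.2663]
orientation: [0.194, 0.629, 0.752, 0.023]
wrist_force: [0.3, 0.1, 1.6]
finger_gap: 0.647
grip_force: 0.0
```

```bash
python3 - <<'E'
from h import *
st()
g([.547,-.107,.26],[.4,-.16,-.9],[-.48,.8,-.35]);g([.561,-.088,.255],[.45,-.12,-.89],[-.73,.52,-.44]);R=tool(30,1);go(RM+.17*u+.09*n+R[:,2]*.019,R)
E
```

```text
t 2.77 P [ 0.5255 -0.1318  0.2663] q [ 0.237  0.239 -0.269  2.23   0.7    0.44  -0.44 ] F [0.3 0.1 1.6] gap 55.0 gf 0.0
tilt/yawx 21.07 z.ey -0.1441 x.ey 0.913
grasp pt rel R mouth: u,ey,n mm [148.5 -64.3 115. ]
off [0.0562, 0.0587, 0.0188] ang [-0.0607, 0.008, -0.2508]
off [0.1003, 0.0978, 0.0316] ang [-0.1042, -0.0009, -0.4979]
off [0.1331, 0.1317, 0.0285] ang [-0.1391, -0.0333, -0.7379]
```

Emit:
drive_tool(
  offset=[
    [0.02,0.02,0.006],
    [0.035,0.04,0.012],
    [0.056,0.058,0.018],
    [0.07,0.07,0.02],
    [0.085,0.085,0.025],
    [0.1,0.1,0.03],
    [0.11,0.11,0.03],
    [0.12,0.12,0.03],
  ],
  angular=[
    [-0.02,0,-0.08],
    [-0.04,0.005,-0.16],
    [-0.06,0.008,-0.24],
    [-0.07,0.005,-0.32],
    [-0.085,0,-0.4],
    [-0.1,0,-0.48],
    [-0.11,-0.01,-0.56],
    [-0.125,-0.02,-0.64],
  ],
  jaw=[0.3,0.3,0.3,0.3,0.3,0.3,0.3,0.3],
)

```text
t: 3.43
eef_pos: [0.5685, -0.0783, 0.2563]
orientation: [0.25, 0.182, 0.951, -0.01]
wrist_force: [0.0, 0.3, 0.1]
finger_gap: 0.651
grip_force: 0.0
```

```bash
python3 - <<'E'
from h import *
st()
R=tool(30,1)
for s,nn in((.17,.09),(.14,.06),(.1,.04)): go(RM+s*u+nn*n+R[:,2]*.019,R)
E
```

```text
t 3.43 P [ 0.5685 -0.0783  0.2563] q [ 0.246  0.276 -0.347  2.275  1.126  0.26   0.072] F [0.  0.3 0.1] gap 55.3 gf 0.0
tilt/yawx 28.96 z.ey -0.0185 x.ey 0.181
grasp pt rel R mouth: u,ey,n mm [168.6  -6.   90.7]
off [-0.0014, 0.0166, 0.0015] ang [-0.0128, -0.0104, -0.1158]
off [0.0712, 0.0046, 0.0778] ang [-0.0128, -0.0104, -0.1158]
off [0.1689, -0.0124, 0.1296] ang [-0.0128, -0.0104, -0.1158]
```

Emit:
drive_tool(
  offset=[
    [0,0.01,0],
    [0,0.015,0],
    [0.03,0.01,0.03],
    [0.05,0.005,0.06],
    [0.071,0.005,0.078],
    [0.071,0.005,0.078],
  ],
  angular=[
    [-0.013,-0.01,-0.06],
    [-0.013,-0.01,-0.116],
    [-0.013,-0.01,-0.116],
    [-0.013,-0.01,-0.116],
    [-0.013,-0.01,-0.116],
    [-0.013,-0.01,-0.116],
  ],
  jaw=[0.3,0.3,0.3,0.3,0.3,0.3],
)

```text
t: 3.93
eef_pos: [0.5596, -0.0698, 0.2137]
orientation: [0.256, 0.095, 0.962, -0.024]
wrist_force: [-1.8, 0.4, 0.9]
finger_gap: 0.647
grip_force: 0.0
```

```bash
python3 - <<'E'
from h import *
st();c=ctrl.calibration("wrist");cv2.imwrite("pics/w1.png",ctrl.camera("wrist"))
X=[RM+s*u+.0185*n+d*ey for s in(.135-.008,.093,.02) for d in(.015,-.015)];print(proj("wrist",X,c).round(1).tolist())
R=tool(30,1)
for s,nn in((.1,.04),(.07,.005),(.05,-.006)): go(RM+s*u+nn*n+R[:,2]*.019,R)
E
```

```text
t 3.93 P [ 0.5596 -0.0698  0.2137] q [ 0.21   0.341 -0.325  2.355  1.774  0.241 -0.415] F [-1.8  0.4  0.9] gap 55.0 gf 0.0
tilt/yawx 29.81 z.ey 0.0003 x.ey 0.0048
grasp pt rel R mouth: u,ey,n mm [138.1   0.3  59.1]
[[286.1, 206.5], [230.9, 206.8], [287.2, 143.8], [229.0, 144.1], [290.1, -17.2], [224.1, -16.8]]
off [0.0964, -0.0004, 0.049] ang [-0.0002, -0.0023, -0.0028]
off [0.171, -0.0007, 0.1368] ang [-0.0002, -0.0023, -0.0028]
off [0.2209, -0.0009, 0.1644] ang [-0.0002, -0.0023, -0.0028]
```

View pics/w1.png

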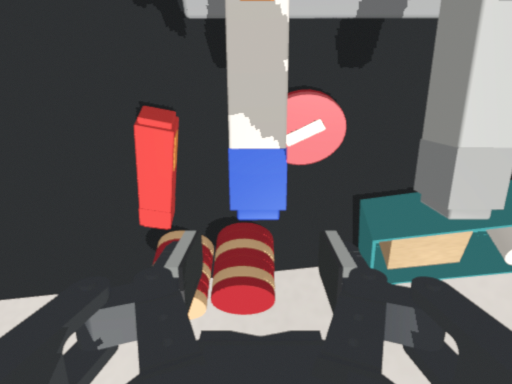

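The wrist view shows the white cassette with its blue/white edge at row 148 (columns 229–286) and the tip at row 210. The model predicted the edge at row 144 (229–287), so lateral error is under 1 mm and along-axis error about 2 mm. The gap between the fingers is centred near column 258. I'm going in for the grasp.

Emit:
drive_tool(
  offset=[
    [0.05,0,0.025],
    [0.096,0,0.05],
    [0.13,0,0.09],
    [0.17,0,0.135],
    [0.2,0,0.15],
    [0.221,0,0.164],
    [0.221,0,0.164],
    [0.221,0,0.164],
  ],
  angular=[
    [0,-0.002,-0.003],
    [0,-0.002,-0.003],
    [0,-0.002,-0.003],
    [0,-0.002,-0.003],
    [0,-0.002,-0.003],
    [0,-0.002,-0.003],
    [0,-0.002,-0.003],
    [0,-0.002,-0.003],
  ],
  jaw=[0.3,0.3,0.3,0.3,0.3,0.3,0.3,0.3],
)

```text
t: 4.65
eef_pos: [0.5178, -0.0623, 0.1146]
orientation: [0.258, 0.093, 0.961, -0.026]
wrist_force: [1.1, 0.4, -1.5]
finger_gap: 0.651
grip_force: 0.0
```

```bash
python3 -c "
from h import *
st();R=tool(30,1);go(RM+.05*u-.006*n+R[:,2]*.019,R)"
```

```text
t 4.65 P [ 0.5178 -0.0623  0.1146] q [ 0.375  0.594 -0.643  2.523  2.244  0.635 -0.927] F [ 1.1  0.4 -1.5] gap 55.3 gf 0.0
tilt/yawx 30.04 z.ey -0.0026 x.ey 0.0006
grasp pt rel R mouth: u,ey,n mm [51.7 -0.3 -5.6]
off [0.0043, 0.0009, 0.0011] ang [-0.0017, 0.0005, -0.0004]
```

Emit:
drive_tool(
  offset=[
    [0,0,0],
    [0,0,0],
    [0,0,0],
    [0,0,0],
    [0,0,0],
    [0,0,0],
    [0,0,0],
  ],
  angular=[
    [0,0,0],
    [0,0,0],
    [0,0,0],
    [0,0,0],
    [0,0,0],
    [0,0,0],
    [0,0,0],
  ],
  jaw=[-0.6,-0.6,-0.6,-0.6,-0.6,-0.6,-0.6],
  grip_force=50,
)

```text
t: 5.23
eef_pos: [0.5186, -0.062, 0.1159]
orientation: [0.26, 0.093, 0.961, -0.026]
wrist_force: [-1.6, 0.2, 7.9]
finger_gap: 0.344
grip_force: 49.4
```

```bash
python3 -c "
from h import *
st();R=tool(30,1);go(RM+.09*u-.005*n+R[:,2]*.019,R);go(RM+.17*u-.003*n+R[:,2]*.019,R)"
```

```text
t 5.23 P [ 0.5186 -0.062   0.1159] q [ 0.375  0.592 -0.643  2.524  2.249  0.638 -0.932] F [-1.6  0.2  7.9] gap 29.2 gf 49.4
tilt/yawx 30.3 z.ey -0.0015 x.ey 0.0007
grasp pt rel R mouth: u,ey,n mm [52.9  0.2 -4.8]
off [-0.0925, -0.0004, 0.0011] ang [-0.0009, 0.0033, -0.0004]
off [-0.2926, -0.0002, -0.0029] ang [-0.0009, 0.0033, -0.0004]
```

Emit:
drive_tool(
  offset=[
    [-0.01,0,-0.002],
    [-0.03,0,-0.004],
    [-0.06,0,-0.004],
    [-0.09,0,-0.004],
    [-0.12,0,-0.004],
    [-0.12,0,-0.004],
  ],
  angular=[
    [0,0,0],
    [0,0,0],
    [0,0,0],
    [0,0,0],
    [0,0,0],
    [0,0,0],
  ],
  jaw=[-0.6,-0.6,-0.6,-0.6,-0.6,-0.6],
)

```text
t: 5.73
eef_pos: [0.5603, -0.0697, 0.142]
orientation: [0.261, 0.093, 0.961, -0.025]
wrist_force: [1.0, -0.2, -2.0]
finger_gap: 0.346
grip_force: 49.4
```

```bash
python3 -c "
from h import *
st();R=tool(30,1);go(RM+.17*u-.003*n+R[:,2]*.019,R);go(RM+.19*u+.085*n+R[:,2]*.019,R)"
```

```text
t 5.73 P [ 0.5603 -0.0697  0.142 ] q [ 0.353  0.528 -0.553  2.416  2.154  0.481 -0.789] F [ 1.  -0.2 -2. ] gap 29.4 gf 49.4
tilt/yawx 30.35 z.ey -0.0006 x.ey 0.0018
grasp pt rel R mouth: u,ey,n mm [102.7   0.5  -3.4]
off [-0.1681, -0.0009, 0.0001] ang [-0.0004, 0.0039, -0.0012]
off [-0.2194, -0.0009, -0.2196] ang [-0.0004, 0.0039, -0.0012]
```

```bash
cat > run4.py <<'E'
from kin import *
import json;m=json.load(open("m.json"));q=np.array([.36,.5,-.5,2.4,2.2,.45,2.3])
for s,nn in((.15,.01),(.15,-.01),(.17,0),(.13,.01)):
  for fl in(1,0):
    R=tool(30,fl);qq=q.copy();qq[6]-=3*fl
    e=ik(RM+s*u+nn*n+R[:,2]*.019,R,m,qq,6);print(s,nn,fl,"mm %.1f deg %.1f"%e[:2],e[2].round(2))
R=tool(30,1);go(RM+.15*u+.01*n+R[:,2]*.019,R)
E
python3 run4.py
```

```text
0.15 0.01 1 mm 0.0 deg 0.0 [ 0.34  0.46 -0.44  2.32  2.07  0.28 -0.65]
0.15 0.01 0 mm 0.0 deg 0.0 [ 0.31  0.45 -0.39  2.32  2.11  0.26  2.45]
0.15 -0.01 1 mm 0.0 deg 0.0 [ 0.36  0.51 -0.48  2.31  2.12  0.33 -0.69]
0.15 -0.01 0 mm 0.0 deg 0.0 [ 0.33  0.5  -0.43  2.31  2.16  0.31  2.42]
0.17 0 1 mm 0.0 deg 0.0 [ 0.3   0.47 -0.38  2.27  2.01  0.24 -0.58]
0.17 0 0 mm 0.0 deg 0.0 [ 0.26  0.46 -0.32  2.27  2.07  0.22  2.5 ]
0.13 0.01 1 mm 0.0 deg 0.0 [ 0.38  0.48 -0.51  2.37  2.14  0.34 -0.72]
0.13 0.01 0 mm 0.0 deg 0.0 [ 0.36  0.47 -0.47  2.37  2.18  0.32  2.38]
off [-0.1183, -0.001, -0.0327] ang [-0.0004, 0.0039, -0.0012]
```

Emit:
drive_tool(
  offset=[
    [-0.04,0,0],
    [-0.08,0,-0.01],
    [-0.118,0,-0.025],
    [-0.118,0,-0.025],
    [-0.118,0,-0.025],
    [-0.118,0,-0.025],
    [-0.118,0,-0.025],
    [-0.118,0,-0.025],
  ],
  angular=[
    [0,0,0],
    [0,0.004,0],
    [0,0.004,0],
    [0,0.004,0],
    [0,0.004,-0.08],
    [0,0.004,-0.16],
    [0,0.004,-0.24],
    [0,0.004,-0.32],
  ],
  jaw=[-0.6,-0.6,-0.6,-0.6,-0.6,-0.6,-0.6,-0.6],
)

```text
t: 6.4
eef_pos: [0.5913, -0.076, 0.1713]
orientation: [0.24, -0.151, 0.955, -0.088]
wrist_force: [0.6, 0.4, -3.2]
finger_gap: 0.347
grip_force: 49.6
```

Emit:
drive_tool(
  offset=[
    [0,0,0],
    [0,0,0],
    [0,0,0],
    [0,0,0],
    [0,0,0],
    [0,0,0],
    [0,0,0],
    [0,0,0],
  ],
  angular=[
    [0,0,-0.08],
    [0,0,-0.16],
    [0,0,-0.24],
    [0,0,-0.32],
    [0,0,-0.4],
    [0,0,-0.48],
    [0,0,-0.56],
    [0,0,-0.64],
  ],
  jaw=[-0.6,-0.6,-0.6,-0.6,-0.6,-0.6,-0.6,-0.6],
)

```text
t: 7.07
eef_pos: [0.5913, -0.0757, 0.1712]
orientation: [0.168, -0.59, 0.766, -0.193]
wrist_force: [-0.2, 0.2, -3.1]
finger_gap: 0.343
grip_force: 49.6
```

```bash
python3 -c "
from h import *
st();R=tool(30,0);go(RM+.15*u+.005*n+R[:,2]*.019,R)"
```

```text
t 7.07 P [ 0.5913 -0.0757  0.1712] q [-0.011  0.44  -0.022  2.341  2.452  0.189  0.426] F [-0.2  0.2 -3.1] gap 29.1 gf 49.6
tilt/yawx 29.65 z.ey -0.0017 x.ey -0.9979
grasp pt rel R mouth: u,ey,n mm [144.7   0.6   6.1]
off [0.0004, -0.0135, 0.0027] ang [0.004, 0.0021, -1.0415]
```

Emit:
drive_tool(
  offset=[
    [0,0,0],
    [0,0,0],
    [0,0,0],
    [0,0,0],
    [0,0,0],
    [0,0,0],
    [0,0,0],
    [0,0,0],
  ],
  angular=[
    [0,0,-0.08],
    [0,0,-0.16],
    [0,0,-0.24],
    [0,0,-0.32],
    [0,0,-0.4],
    [0,0,-0.48],
    [0,0,-0.56],
    [0,0,-0.64],
  ],
  jaw=[-0.6,-0.6,-0.6,-0.6,-0.6,-0.6,-0.6,-0.6],
)

```text
t: 7.73
eef_pos: [0.5913, -0.0754, 0.1711]
orientation: [-0.056, 0.885, -0.389, 0.25]
wrist_force: [0.6, 0.4, -3.4]
finger_gap: 0.348
grip_force: 49.6
```

Emit:
drive_tool(
  offset=[
    [0,0,0],
    [0,0,0],
    [0,0,0],
    [0,0,0],
    [0,0,0],
    [0,0,0],
    [0,0,0],
  ],
  angular=[
    [0,0,-0.08],
    [0,0,-0.16],
    [0,0,-0.24],
    [0,0,-0.32],
    [0,0,-0.4],
    [0,0,-0.4],
    [0,0,-0.4],
  ],
  jaw=[-0.6,-0.6,-0.6,-0.6,-0.6,-0.6,-0.6],
)

```text
t: 8.32
eef_pos: [0.5918, -0.0755, 0.1715]
orientation: [0.023, 0.961, -0.101, 0.255]
wrist_force: [-0.5, 0.4, -2.1]
finger_gap: 0.347
grip_force: 49.6
```

```bash
python3 -c "
from h import *
st();R=tool(30,0);go(RM+.145*u-.003*n+R[:,2]*.019,R)
c=ctrl.calibration('wrist')
for k in('top','side','wrist'): cv2.imwrite(f'pics/t_{k}.png',ctrl.camera(k))
T=cv2.imread('pics/t_top.png')[105:245,180:300];S=cv2.imread('pics/t_side.png')[135:275,190:310];W=cv2.resize(cv2.imread('pics/t_wrist.png'),(480,360))
a=np.vstack([cv2.resize(x,(300,350),interpolation=cv2.INTER_CUBIC) for x in(T,)]);b=cv2.resize(S,(300,350),interpolation=cv2.INTER_CUBIC)
cv2.imwrite('pics/t.png',np.hstack([a,b]))
im=cv2.imread('pics/t_wrist.png')
print('wrist blue',blobs(im,(110,120,60),(130,255,255),(0,0,512,384),30))
print('top blue',blobs(cv2.imread('pics/t_top.png'),(110,120,60),(130,255,255),(190,100,300,250),10))
"
```

```text
t 8.32 P [ 0.5918 -0.0755  0.1715] q [-0.206  0.452  0.246  2.352  3.177  0.159  1.314] F [-0.5  0.4 -2.1] gap 29.5 gf 49.6
tilt/yawx 29.68 z.ey -0.0012 x.ey -0.017
grasp pt rel R mouth: u,ey,n mm [145.3   0.8   6.1]
off [-0.0004, 0.002, 0.0228] ang [0.0008, 0.0036, -0.0108]
wrist blue []
top blue []
```

View pics/t_wrist.png

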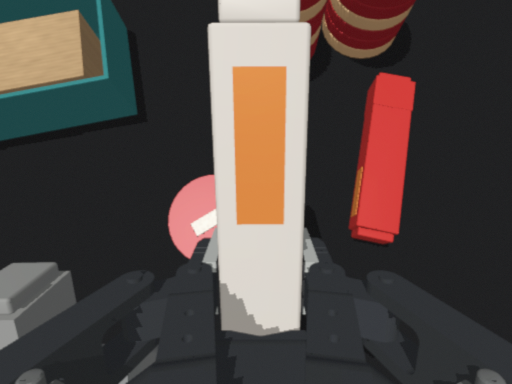

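View pics/t.png

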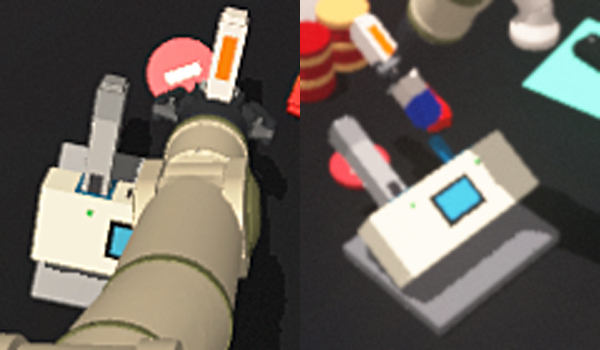

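The views show the white end out, with its full-section edge at about row 25 (columns 214–308), straight in the jaws. The blue end faces the slot, at about (425,108) in the side crop. I'll compute where the ends are in the grip.

```bash
python3 - <<'E'
from h import *
c=ctrl.calibration("wrist");P,C,_=cur();G=P-C[:,2]*.019;xb=C[:,0];y=C[:,1];up=-C[:,2]
for h in(.0213,.0233,.0253):
  for a in(.086,.090,.094): print(h,a,proj("wrist",[G+a*xb+h*up+.015*y,G+a*xb+h*up-.015*y],c).round(1).tolist())
print([proj("wrist",[G+a*xb+.0233*up+.015*y,G+a*xb+.0233*up-.015*y],c).round(1).tolist() for a in(.02,.04)])
im=cv2.imread("pics/t_wrist.png");hsv=cv2.cvtColor(im,cv2.COLOR_BGR2HSV)
for r in(40,60,120,200,220):
    m=np.where((hsv[r,190:330,1]<40)&(hsv[r,190:330,2]>150))[0]+190;print(r,m.min(),m.max())
print("col265",im[15:40,262].tolist()[::2])
R=tool(30,0);go(RM+.105*u+0*n+R[:,2]*.019,R)
E
```

```text
0.0213 0.086 [[312.7, 41.6], [211.0, 41.5]]
0.0213 0.09 [[313.3, 26.6], [210.5, 26.6]]
0.0213 0.094 [[313.9, 11.4], [209.9, 11.3]]
0.0233 0.086 [[313.8, 40.3], [210.0, 40.2]]
0.0233 0.09 [[314.5, 25.0], [209.4, 25.0]]
0.0233 0.094 [[315.1, 9.4], [208.8, 9.4]]
0.0253 0.086 [[315.0, 38.9], [208.9, 38.9]]
0.0253 0.09 [[315.6, 23.3], [208.3, 23.3]]
0.0253 0.094 [[316.3, 7.3], [207.7, 7.3]]
[[[305.1, 249.3], [217.9, 249.2]], [[307.5, 193.4], [215.8, 193.3]]]
40 208 309
60 209 308
120 212 306
200 216 303
220 196 303
col265 [[207, 215, 220], [204, 212, 216], [186, 194, 199], [159, 167, 172], [203, 211, 216], [213, 220, 226], [210, 218, 223], [210, 217, 223], [210, 217, 223], [210, 217, 223], [210, 217, 223], [210, 217, 223], [210, 217, 223]]
off [-0.1031, 0.0029, 0.0163] ang [0.0011, 0.0027, -0.0111]
```

Emit:
drive_tool(
  offset=[
    [0,0.001,0.012],
    [-0.03,0.002,0.023],
    [-0.06,0.003,0.023],
    [-0.09,0.003,0.023],
    [-0.1,0.003,0.023],
    [-0.1,0.003,0.023],
  ],
  angular=[
    [0,0,-0.011],
    [0,0,-0.011],
    [0,0,-0.011],
    [0,0,-0.011],
    [0,0,-0.011],
    [0,0,-0.011],
  ],
  jaw=[-0.6,-0.6,-0.6,-0.6,-0.6,-0.6],
)

```text
t: 8.97
eef_pos: [0.5624, -0.0711, 0.144]
orientation: [0.026, 0.962, -0.092, 0.255]
wrist_force: [-0.0, 0.4, -2.3]
finger_gap: 0.346
grip_force: 49.6
```

```bash
python3 -c "
from h import *
st();R=tool(29.7,0);go(RM+.08*u-.003*n+.0003*ey+R[:,2]*.019,R)
for k in('side','top'): cv2.imwrite(f'pics/p_{k}.png',ctrl.camera(k))
S=cv2.imread('pics/p_side.png')[145:225,205:305];cv2.imwrite('pics/p.png',cv2.resize(S,(700,560),interpolation=cv2.INTER_CUBIC))
print('mouth px',proj('side',[RM,RM+.0235*u]).round(1).tolist())
"
```

```text
t 8.97 P [ 0.5624 -0.0711  0.144 ] q [-0.219  0.495  0.251  2.438  3.17   0.285  1.324] F [-0.   0.4 -2.3] gap 29.4 gf 49.6
tilt/yawx 29.7 z.ey -0.0022 x.ey 0.0028
grasp pt rel R mouth: u,ey,n mm [105.8  -0.4  -2.8]
off [-0.0646, -0.002, 0.0008] ang [0.0014, 0.0, 0.0018]
mouth px [[253.8, 198.4], [249.7, 193.2]]
```

View pics/p.png

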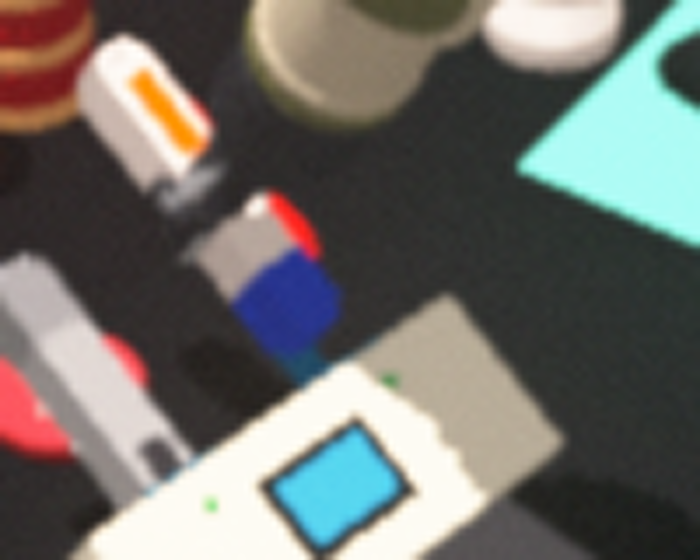

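The blue end sits about 24 mm in front of the mouth, in line with the teal tongue at (305,360). I'm entering the slot now.

Emit:
drive_tool(
  offset=[
    [-0.02,-0.002,0.001],
    [-0.04,-0.002,0.001],
    [-0.055,-0.002,0.001],
    [-0.065,-0.002,0.001],
    [-0.072,-0.002,0.001],
    [-0.077,-0.002,0.001],
    [-0.077,-0.002,0.001],
  ],
  angular=[
    [0,0,0.002],
    [0,0,0.002],
    [0,0,0.002],
    [0,0,0.002],
    [0,0,0.002],
    [0,0,0.002],
    [0,0,0.002],
  ],
  jaw=[-0.6,-0.6,-0.6,-0.6,-0.6,-0.6,-0.6],
)

```text
t: 9.65
eef_pos: [0.5371, -0.0653, 0.1289]
orientation: [0.026, 0.962, -0.093, 0.256]
wrist_force: [-0.6, 0.5, -3.6]
finger_gap: 0.344
grip_force: 49.6
```

```bash
python3 -c "
from h import *
st();R=tool(29.7,0);go(RM+.06*u-.003*n+.0003*ey+R[:,2]*.019,R)"
```

```text
t 9.65 P [ 0.5371 -0.0653  0.1289] q [-0.233  0.521  0.25   2.506  3.151  0.38   1.322] F [-0.6  0.5 -3.6] gap 29.2 gf 49.6
tilt/yawx 29.78 z.ey -0.0021 x.ey -0.0
grasp pt rel R mouth: u,ey,n mm [75.8  0.4 -2.9]
off [-0.0395, 0.0002, 0.0004] ang [0.0013, -0.0009, -0.0]
```

Emit:
drive_tool(
  offset=[
    [-0.01,0,0],
    [-0.018,0,0],
    [-0.026,0,0],
    [-0.034,0,0],
    [-0.04,0,0],
    [-0.04,0,0],
  ],
  angular=[
    [0,0,0],
    [0,0,0],
    [0,0,0],
    [0,0,0],
    [0,0,0],
    [0,0,0],
  ],
  jaw=[-0.6,-0.6,-0.6,-0.6,-0.6,-0.6],
)

```text
t: 10.15
eef_pos: [0.5231, -0.0627, 0.1208]
orientation: [0.026, 0.962, -0.093, 0.255]
wrist_force: [-0.5, -0.0, -3.0]
finger_gap: 0.346
grip_force: 49.6
```

```bash
python3 -c "
from h import *
st()"
```

```text
t 10.15 P [ 0.5231 -0.0627  0.1208] q [-0.234  0.539  0.241  2.543  3.136  0.432  1.326] F [-0.5 -0.  -3. ] gap 29.4 gf 49.6
tilt/yawx 29.75 z.ey -0.0022 x.ey -0.0001
grasp pt rel R mouth: u,ey,n mm [59.4  0.3 -2.8]
```

Depth is 22 mm and it runs freely. Joint 4 is close to its limit, so I'll go 7 mm deeper, set the cassette on the floor and regrip farther out.

Emit:
drive_tool(
  offset=[
    [-0.007,0,0.001],
    [-0.013,0,0.002],
    [-0.017,0,0.003],
    [-0.017,0,0.003],
  ],
  angular=[
    [0,0,0],
    [0,0,0],
    [0,0,0],
    [0,0,0],
  ],
  jaw=[-0.6,-0.6,-0.6,-0.6],
)

```text
t: 10.48
eef_pos: [0.5196, -0.0619, 0.1175]
orientation: [0.025, 0.961, -0.093, 0.258]
wrist_force: [0.5, 0.0, 7.6]
finger_gap: 0.344
grip_force: 50.8
```

```bash
python3 -c "
from h import *
st()"
```

```text
t 10.48 P [ 0.5196 -0.0619  0.1175] q [-0.222  0.546  0.219  2.555  3.108  0.458  1.348] F [0.5 0.  7.6] gap 29.2 gf 50.8
tilt/yawx 29.99 z.ey -0.0016 x.ey -0.0007
grasp pt rel R mouth: u,ey,n mm [54.6  0.5 -3.8]
```

Emit:
drive_tool(
  offset=[
    [0,0,0],
    [0,0,0],
    [0,0,0],
    [0.02,0,0],
    [0.06,0,0],
    [0.1,0,0],
    [0.1,0,0],
  ],
  angular=[
    [0,0,0],
    [0,0,0],
    [0,0,0],
    [0,0,0],
    [0,0,0],
    [0,0,0],
    [0,0,0],
  ],
  jaw=[0.1,0.1,0.1,0.1,0.1,0.1,0.1],
)

```text
t: 11.07
eef_pos: [0.5558, -0.0687, 0.1384]
orientation: [0.025, 0.961, -0.093, 0.258]
wrist_force: [0.0, 0.4, -0.0]
finger_gap: 0.542
grip_force: 0.0
```

```bash
python3 -c "
from h import *
st();P,C,_=cur();G=P-C[:,2]*.019;c=ctrl.calibration('wrist');im=ctrl.camera('wrist');cv2.imwrite('pics/r.png',im)
h=.018
for a in(.04,.045,.05,.055,.06): print(a,proj('wrist',[RM+(.095+a)*u+.0185*n+.015*ey,RM+(.095+a)*u+.0185*n-.015*ey],c).round(1).tolist())
"
```

```text
t 11.07 P [ 0.5558 -0.0687  0.1384] q [-0.211  0.504  0.231  2.461  3.127  0.325  1.355] F [ 0.   0.4 -0. ] gap 46.1 gf 0.0
tilt/yawx 30.08 z.ey -0.0013 x.ey -0.0008
grasp pt rel R mouth: u,ey,n mm [96.9  0.6 -4.2]
0.04 [[218.2, 198.4], [308.9, 198.4]]
0.045 [[217.7, 183.8], [309.5, 183.7]]
0.05 [[217.1, 168.7], [310.1, 168.7]]
0.055 [[216.5, 153.3], [310.8, 153.3]]
0.06 [[216.0, 137.5], [311.4, 137.4]]
```

View pics/r.png

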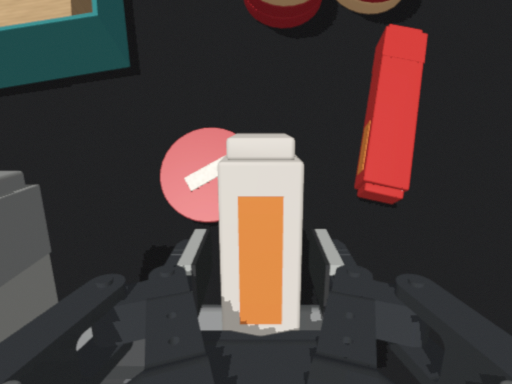

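The cassette rests in the slot. Its white step edge is at row 156 (columns 219–301), which looks a little drooped. I'll quantify that.

```bash
python3 - <<'E'
from h import *
from scipy.optimize import least_squares
c=ctrl.calibration("wrist");im=cv2.imread("pics/r.png");hsv=cv2.cvtColor(im,cv2.COLOR_BGR2HSV)
row={}
for r in(165,180,200,240,280,310):
    m=np.where((hsv[r,205:320,2]>140)&(hsv[r,205:320,1]<60)|(hsv[r,205:320,1]>120)&(hsv[r,205:320,2]>180)&(hsv[r,205:320,0]<25))[0]+205;row[r]=(m.min(),m.max()+1);print(r,row[r])
# top-face width at row r -> (s,n)
for r,(a,b) in row.items():
    if r==310: pass
    w=b-a
    def f(x):
        q=proj("wrist",[RM+x[0]*u+x[1]*n+.015*ey,RM+x[0]*u+x[1]*n-.015*ey],c);return [q[:,1].mean()-r,q[1,0]-q[0,0]-w]
    z=least_squares(f,[.13,.018]);print(r,w,"s,n mm",(z.x*1e3).round(1))
print("edge col", [int(v) for v in hsv[130:165:3,260,2]])
cv2.imwrite("pics/s_r.png",ctrl.camera("side"))
E
```

```text
165 (np.int64(207), np.int64(304))
180 (np.int64(205), np.int64(304))
200 (np.int64(218), np.int64(303))
240 (np.int64(219), np.int64(302))
280 (np.int64(221), np.int64(301))
310 (np.int64(217), np.int64(300))
165 97 s,n mm [145.   22.4]
180 99 s,n mm [141.   25.5]
200 85 s,n mm [130.5  12. ]
240 83 s,n mm [115.7  13.3]
280 80 s,n mm [99.5 13.3]
310 83 s,n mm [91.3 20. ]
edge col [37, 121, 194, 231, 231, 230, 228, 226, 223, 204, 185, 230]
```

Emit:
drive_tool(
  offset=[
    [0,0,0],
    [0,0,0],
    [0,0,0],
    [0,0,0],
    [0,0,0],
    [0,0,0],
    [0,0,-0.003],
    [0,0,-0.005],
  ],
  angular=[
    [0,-0.028,0],
    [0,-0.028,0],
    [0,-0.028,0],
    [0,-0.028,0],
    [0,-0.028,0],
    [0,-0.02,0],
    [0,-0.01,0],
    [0,-0.003,0],
  ],
  jaw=[0.1,-0.6,-0.6,-0.6,-0.6,-0.6,-0.6,-0.6],
  grip_force=60,
)

```text
t: 11.83
eef_pos: [0.5506, -0.0681, 0.1379]
orientation: [0.026, 0.963, -0.093, 0.253]
wrist_force: [0.2, -0.2, -2.9]
finger_gap: 0.341
grip_force: 59.2
```

```bash
python3 -c "
from h import *
st();R=tool(29.8,0);go(RM+.09*u-.0025*n+.0004*ey+R[:,2]*.019,R);c=ctrl.calibration('wrist');im=ctrl.camera('wrist');cv2.imwrite('pics/r2.png',im)
hsv=cv2.cvtColor(im,cv2.COLOR_BGR2HSV);print([(r,int(hsv[r,260,2])) for r in range(118,166,2)])
for r in(180,200,220):
  m=np.where((hsv[r,212:320,2]>140))[0]+212;print(r,m.min(),m.max()+1)
for s in(.13,.135,.14,.145,.15): print(s,proj('wrist',[RM+s*u+.0185*n+.015*ey,RM+s*u+.0185*n-.015*ey],c).round(1).tolist())
"
```

```text
t 11.83 P [ 0.5506 -0.0681  0.1379] q [-0.213  0.5    0.232  2.465  3.128  0.316  1.355] F [ 0.2 -0.2 -2.9] gap 29.0 gf 59.2
tilt/yawx 29.51 z.ey -0.0023 x.ey 0.0001
grasp pt rel R mouth: u,ey,n mm [92.3  0.3 -2. ]
off [-0.0056, -0.0004, 0.0013] ang [0.0014, 0.0032, 0.0]
[(118, 36), (120, 36), (122, 38), (124, 66), (126, 189), (128, 199), (130, 199), (132, 224), (134, 232), (136, 230), (138, 229), (140, 228), (142, 227), (144, 226), (146, 224), (148, 223), (150, 220), (152, 199), (154, 169), (156, 204), (158, 231), (160, 230), (162, 225), (164, 225)]
180 212 304
200 212 303
220 218 303
0.13 [[218.1, 198.5], [307.1, 198.5]]
0.135 [[217.5, 184.2], [307.7, 184.2]]
0.14 [[217.0, 169.4], [308.3, 169.4]]
0.145 [[216.4, 154.3], [309.0, 154.3]]
0.15 [[215.8, 138.8], [309.6, 138.8]]
```

Emit:
drive_tool(
  offset=[
    [-0.006,0,0.001],
    [-0.013,0,0.001],
    [-0.02,0,0.001],
    [-0.027,0,0.001],
    [-0.034,0,0.001],
    [-0.04,0,0.001],
    [-0.04,0,0.001],
  ],
  angular=[
    [0,0.003,0],
    [0,0.003,0],
    [0,0.003,0],
    [0,0.003,0],
    [0,0.003,0],
    [0,0.003,0],
    [0,0.003,0],
  ],
  jaw=[-0.6,-0.6,-0.6,-0.6,-0.6,-0.6,-0.6],
)

```text
t: 12.47
eef_pos: [0.5404, -0.0657, 0.1317]
orientation: [0.025, 0.961, -0.093, 0.259]
wrist_force: [0.7, 0.8, 13.9]
finger_gap: 0.344
grip_force: 60.9
```

```bash
cat >> h.py <<'E'
def f():
    st();F=np.array(ctrl.sense()["wrist_force"])+[0,0,2.4];print("F u,ey,n",(F@u).round(1),(F@ey).round(1),(F@n).round(1))
E
python3 -c "
from h import *
f()"
```

```text
t 12.47 P [ 0.5404 -0.0657  0.1317] q [-0.218  0.515  0.229  2.501  3.119  0.377  1.353] F [ 0.7  0.8 13.9] gap 29.2 gf 60.9
tilt/yawx 30.16 z.ey -0.001 x.ey -0.0009
grasp pt rel R mouth: u,ey,n mm [79.9  0.7 -2.2]
F u,ey,n 8.7 0.9 13.8
```

The push force has an upward component, so the cassette is pressing on the floor. I'll ease upward a little.

Emit:
drive_tool(
  offset=[
    [0.004,0,-0.002],
    [0.004,0,-0.004],
    [0.004,0,-0.004],
  ],
  angular=[
    [0,0,0],
    [0,0,0],
    [0,0,0],
  ],
  jaw=[-0.6,-0.6,-0.6],
)

```text
t: 12.72
eef_pos: [0.5382, -0.0656, 0.132]
orientation: [0.026, 0.962, -0.093, 0.255]
wrist_force: [-0.9, 0.3, -3.2]
finger_gap: 0.349
grip_force: 59.2
```

```bash
python3 -c "
from h import *
f();s=ctrl.sense();P,C,_=cur();print('torque tool axes',(C.T@np.array(s['ft_torque'])).round(2))"
```

```text
t 12.72 P [ 0.5382 -0.0656  0.132 ] q [-0.219  0.511  0.23   2.5    3.12   0.364  1.354] F [-0.9  0.3 -3.2] gap 29.6 gf 59.2
tilt/yawx 29.73 z.ey -0.0023 x.ey 0.0
grasp pt rel R mouth: u,ey,n mm [78.3  0.3 -0.8]
F u,ey,n -1.2 0.2 -0.2
torque tool axes [-0.01 -0.76  0.02]
```

Emit:
drive_tool(
  offset=[
    [-0.003,0,0],
    [-0.006,0,0],
    [-0.009,0,0],
    [-0.009,0,0],
  ],
  angular=[
    [0,0,0],
    [0,0,0],
    [0,0,0],
    [0,0,0],
  ],
  jaw=[-0.6,-0.6,-0.6,-0.6],
)

```text
t: 13.05
eef_pos: [0.5362, -0.0651, 0.1306]
orientation: [0.026, 0.962, -0.093, 0.256]
wrist_force: [1.8, -0.0, -1.3]
finger_gap: 0.343
grip_force: 59.3
```

```bash
python3 -c "
from h import *
f()"
```

```text
t 13.05 P [ 0.5362 -0.0651  0.1306] q [-0.22   0.515  0.229  2.507  3.118  0.377  1.354] F [ 1.8 -0.  -1.3] gap 29.1 gf 59.3
tilt/yawx 29.87 z.ey -0.002 x.ey -0.0003
grasp pt rel R mouth: u,ey,n mm [75.8  0.4 -0.9]
F u,ey,n 2.1 0.3 0.1
```

Emit:
drive_tool(
  offset=[
    [-0.003,0,-0.0005],
    [-0.006,0,-0.0005],
    [-0.009,0,-0.0005],
    [-0.009,0,-0.0005],
  ],
  angular=[
    [0,0,0],
    [0,0,0],
    [0,0,0],
    [0,0,0],
  ],
  jaw=[-0.6,-0.6,-0.6,-0.6],
)

```text
t: 13.38
eef_pos: [0.5344, -0.0648, 0.1299]
orientation: [0.026, 0.961, -0.093, 0.258]
wrist_force: [5.3, -2.1, 1.8]
finger_gap: 0.343
grip_force: 59.4
```

```bash
python3 -c "
from h import *
f()"
```

```text
t 13.38 P [ 0.5344 -0.0648  0.1299] q [-0.221  0.517  0.228  2.514  3.115  0.389  1.354] F [ 5.3 -2.1  1.8] gap 29.2 gf 59.4
tilt/yawx 30.05 z.ey -0.0017 x.ey -0.0008
grasp pt rel R mouth: u,ey,n mm [73.8  0.5 -0.7]
F u,ey,n 6.9 -1.1 0.8
```

Emit:
drive_tool(
  offset=[
    [-0.002,0,0],
    [-0.004,0,0],
    [-0.004,0,0],
  ],
  angular=[
    [0,0,0],
    [0,0,0],
    [0,0,0],
  ],
  jaw=[-0.6,-0.6,-0.6],
)

```text
t: 13.63
eef_pos: [0.5332, -0.0645, 0.1291]
orientation: [0.026, 0.961, -0.093, 0.258]
wrist_force: [4.7, -2.5, 1.9]
finger_gap: 0.341
grip_force: 59.4
```

```bash
cat >> h.py <<'E'
def f2():
    f();s=ctrl.sense();P,C,_=cur();print('torque tool axes',(C.T@np.array(s['ft_torque'])).round(2))
E
python3 -c "
from h import *
f2();c=ctrl.calibration('wrist');im=ctrl.camera('wrist');cv2.imwrite('pics/r3.png',im)
hsv=cv2.cvtColor(im,cv2.COLOR_BGR2HSV);print([(r,int(hsv[r,260,2])) for r in range(140,176,2)])
"
```

```text
t 13.63 P [ 0.5332 -0.0645  0.1291] q [-0.221  0.519  0.228  2.517  3.114  0.395  1.354] F [ 4.7 -2.5  1.9] gap 29.0 gf 59.4
tilt/yawx 30.06 z.ey -0.0016 x.ey -0.0009
grasp pt rel R mouth: u,ey,n mm [72.4  0.5 -0.7]
F u,ey,n 6.6 -1.6 1.2
torque tool axes [-0.24  0.65 -0.15]
[(140, 227), (142, 226), (144, 225), (146, 223), (148, 222), (150, 219), (152, 188), (154, 179), (156, 214), (158, 233), (160, 225), (162, 224), (164, 224), (166, 224), (168, 224), (170, 223), (172, 223), (174, 224)]
```

Resistance is steady at about 7–8 N along the axis, which fits the block. To make sure it isn't wedging friction I'll back off and look at the reverse force.

Emit:
drive_tool(
  offset=[
    [0.004,0,0],
    [0.008,0,0],
    [0.012,0,0],
    [0.012,0,0],
  ],
  angular=[
    [0,0,0],
    [0,0,0],
    [0,0,0],
    [0,0,0],
  ],
  jaw=[-0.6,-0.6,-0.6,-0.6],
)

```text
t: 14.02
eef_pos: [0.5349, -0.0649, 0.1303]
orientation: [0.026, 0.962, -0.093, 0.255]
wrist_force: [0.3, 0.2, -2.9]
finger_gap: 0.342
grip_force: 59.3
```

```bash
python3 -c "
from h import *
f2()"
```

```text
t 14.02 P [ 0.5349 -0.0649  0.1303] q [-0.22   0.514  0.228  2.509  3.116  0.376  1.355] F [ 0.3  0.2 -2.9] gap 29.1 gf 59.3
tilt/yawx 29.74 z.ey -0.0021 x.ey 0.0
grasp pt rel R mouth: u,ey,n mm [74.6  0.4 -0.5]
F u,ey,n -0.1 0.2 -0.6
torque tool axes [-0.03 -0.74  0.  ]
```

Emit:
drive_tool(
  offset=[
    [-0.002,0,0],
    [-0.004,0,0],
    [-0.006,0,0],
    [-0.006,0,0],
  ],
  angular=[
    [0,0,0],
    [0,0,0],
    [0,0,0],
    [0,0,0],
  ],
  jaw=[-0.6,-0.6,-0.6,-0.6],
)

```text
t: 14.35
eef_pos: [0.5332, -0.0646, 0.1293]
orientation: [0.026, 0.962, -0.093, 0.256]
wrist_force: [-0.0, -0.4, -2.2]
finger_gap: 0.348
grip_force: 59.4
```

```bash
python3 -c "
from h import *
f2()"
```

```text
t 14.35 P [ 0.5332 -0.0646  0.1293] q [-0.22   0.517  0.227  2.514  3.115  0.385  1.355] F [-0.  -0.4 -2.2] gap 29.6 gf 59.4
tilt/yawx 29.81 z.ey -0.002 x.ey -0.0001
grasp pt rel R mouth: u,ey,n mm [72.5  0.4 -0.6]
F u,ey,n 0.2 -0.4 0.2
torque tool axes [ 0.05 -0.63 -0.01]
```

Backing off drops the force to zero, so this is the block. First contact was at s ≈ 75.7 mm and the block face is now at about 72.3. I'll push on to s ≈ 69.7, about 6 mm in all.

Emit:
drive_tool(
  offset=[
    [-0.003,0,0],
    [-0.006,0,0],
    [-0.009,0,0],
    [-0.012,0,0],
    [-0.0125,0,0],
    [-0.0125,0,0],
  ],
  angular=[
    [0,0,0],
    [0,0,0],
    [0,0,0],
    [0,0,0],
    [0,0,0],
    [0,0,0],
  ],
  jaw=[-0.6,-0.6,-0.6,-0.6,-0.6,-0.6],
)

```text
t: 14.85
eef_pos: [0.5301, -0.0639, 0.1274]
orientation: [0.026, 0.962, -0.093, 0.257]
wrist_force: [3.8, -1.6, 3.2]
finger_gap: 0.346
grip_force: 59.7
```

```bash
python3 -c "
from h import *
f2()"
```

```text
t 14.85 P [ 0.5301 -0.0639  0.1274] q [-0.221  0.521  0.225  2.524  3.111  0.402  1.355] F [ 3.8 -1.6  3.2] gap 29.4 gf 59.7
tilt/yawx 29.95 z.ey -0.0017 x.ey -0.0006
grasp pt rel R mouth: u,ey,n mm [68.9  0.5 -0.6]
F u,ey,n 6.3 -0.9 2.8
torque tool axes [-0.21  0.51 -0.13]
```

Emit:
drive_tool(
  offset=[
    [0.004,0,0.001],
    [0.006,0,0.002],
    [0.006,0,0.002],
    [0.006,0,0.002],
    [0.006,0,0.002],
    [0.006,0,0.002],
  ],
  angular=[
    [0,0,0],
    [0,0,0],
    [0,0,0],
    [0,0,0],
    [0,0,0],
    [0,0,0],
  ],
  jaw=[-0.6,-0.6,-0.6,0.2,0.2,0.2],
)

```text
t: 15.35
eef_pos: [0.531, -0.0642, 0.1272]
orientation: [0.026, 0.962, -0.093, 0.256]
wrist_force: [0.4, 0.4, -0.1]
finger_gap: 0.598
grip_force: 0.0
```

```bash
python3 -c "
from h import *
f2();R=tool(30,0);go(RM+.12*u+.08*n+R[:,2]*.019,R)
c=ctrl.calibration('wrist');im=ctrl.camera('wrist');cv2.imwrite('pics/r4.png',im)
hsv=cv2.cvtColor(im,cv2.COLOR_BGR2HSV);print([(r,int(hsv[r,260,2])) for r in range(130,176,2)])
for s in(.115,.12,.125,.13): print(s,proj('wrist',[RM+s*u+.0185*n+.015*ey],c).round(1).tolist())
"
```

```text
t 15.35 P [ 0.531  -0.0642  0.1272] q [-0.219  0.521  0.225  2.52   3.113  0.394  1.355] F [ 0.4  0.4 -0.1] gap 50.8 gf 0.0
tilt/yawx 29.77 z.ey -0.002 x.ey -0.0001
grasp pt rel R mouth: u,ey,n mm [69.6  0.4 -1.3]
F u,ey,n 1.4 0.5 1.8
torque tool axes [ 0.02 -0.5   0.03]
off [0.1254, 0.0013, -0.2037] ang [0.0013, 0.0026, -0.0001]
[(130, 196), (132, 212), (134, 232), (136, 229), (138, 229), (140, 227), (142, 226), (144, 225), (146, 223), (148, 222), (150, 220), (152, 201), (154, 165), (156, 203), (158, 230), (160, 228), (162, 224), (164, 224), (166, 224), (168, 224), (170, 224), (172, 224), (174, 224)]
0.115 [[217.7, 175.3]]
0.12 [[217.2, 160.5]]
0.125 [[216.6, 145.3]]
0.13 [[216.1, 129.6]]
```

The cassette stays put: its shoulder is unchanged at row 154. I'm backing away now.

Emit:
drive_tool(
  offset=[
    [0,0,-0.05],
    [0,0,-0.1],
    [0.01,0,-0.15],
    [0.04,0,-0.2],
    [0.08,0,-0.22],
    [0.08,0,-0.22],
    [0.08,0,-0.22],
  ],
  angular=[
    [0,0,0],
    [0,0,0],
    [0,0,0],
    [0,0,0],
    [0,0,0],
    [0,0,0],
    [0,0,0],
  ],
  jaw=[0.3,0.3,0.3,0.3,0.3,0.3,0.3],
)

```text
t: 15.98
eef_pos: [0.516, -0.0608, 0.2198]
orientation: [0.025, 0.962, -0.093, 0.257]
wrist_force: [-1.0, -0.4, 0.5]
finger_gap: 0.651
grip_force: 0.0
```

```bash
python3 -c "
from h import *
f2();a=ctrl.camera('side')[145:270,190:310];b=ctrl.camera('wrist')
cv2.imwrite('pics/fin.png',np.hstack([cv2.resize(a,(384,400),interpolation=cv2.INTER_CUBIC),cv2.resize(b,(400,400))]))"
```

```text
t 15.98 P [ 0.516  -0.0608  0.2198] q [-0.374  0.287  0.385  2.469  3.091  0.106  1.398] F [-1.  -0.4  0.5] gap 55.3 gf 0.0
tilt/yawx 29.96 z.ey -0.0009 x.ey -0.0004
grasp pt rel R mouth: u,ey,n mm [102.5   0.8  86.6]
F u,ey,n 0.7 -0.6 3.0
torque tool axes [ 0.02 -0.52 -0.  ]
```

View pics/fin.png

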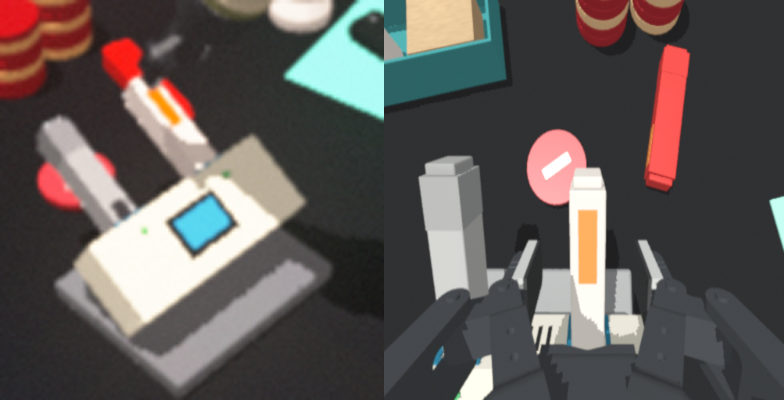

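The final views show the white end out of the right slot at (165,110), the grey cassette unmoved, and the gripper clear. I'm handing in.

```bash
python3 -c "
from station import ctrl
print(ctrl.hand_in())"
```

```text
the job is handed in; nothing more can be done
None
```

I turned the white cassette end for end and put it back in the right slot, blue end first; by my estimate it pushed the contact block in about 5–7 mm. I then let go and handed the job in at about 16 s; the hand-in gave no verdict.

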